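# Load the square bottle on the laboratory shaker

## Task

Load the shaker: pick up the large square bottle standing on the bench, turn it so that its flat sides are square with the sides of the empty holder on the shaker's tray, and set it gently down inside that holder, without dropping it, so that it stands upright and fully down on the tray; then let go. Leave the other two bottles on the bench, the round one and the small square one, standing where they are.

Things in the scene. Friction and masses are not known exactly. Their poses are not given: they have to be found in the camera images.
- square_mid (a point): Bottle to load: white plastic, loose on the bench, 0.2 kg. Square body 50 x 50 mm, flat sides from the underside to 66 mm up, then a round grey cap 32 mm across; 88 mm tall in all. Point: on its axis, half-way up (44 mm). z up; x and y square to its flats; all four sides alike. Grip two opposite flats above 30 mm from the underside, so that the fingers clear the holder's walls.
- bay (a point): Empty holder: fixed open frame of dark steel on the shaker's tray, inside 90 mm along x, 66 mm along y, walls 6 mm thick, 24 mm high. Its floor is the tray, 70 mm above the bench. Point: middle of that floor; x along the long sides, z up. A like holder, taken by a fixed round bottle 48 mm across and 66 mm tall, lies 110 mm away along +y or -y. Shaker base 210 x 250 mm, fixed, standing still.
- round_mid (a point): The large round bottle, white plastic with a grey cap, 52 mm across and 88 mm tall, loose on the bench; not to be moved. The point is on its axis half-way up (44 mm above its underside), z up.
- small_mid (a point): The small square bottle, white plastic with a grey cap, 34 x 34 mm and 64 mm tall, loose on the bench; not to be moved. The point is on its axis half-way up (32 mm above its underside), z up.
Not all that is in view belongs to the job. What is shaped like the part that bears square_mid but green or orange is not meant.

How it is judged:
By the outcome, as a careful person would: the job done as asked, in the order asked, and still so for the second after the job is handed in, with the robot touching nothing.
It also fails if it takes over 40 s, if anything falls off the work surface, if the arm or the gripper's body presses on something with over 40 N, if the wrist force passes 120 N, or if a joint passes its speed limit or range.

## Robot

A 7-joint arm with a two-finger parallel gripper is mounted at the origin on the work surface. World frame = base frame: x ahead of the robot, y to its left, z up, the work surface at z = 0. Lengths are in m, angles in rad, forces in N, time in s.
With the tool pointing down it reaches from about 0.425 to 1.025 m from the base axis. Payload 9.4 kg.
Tool frame: the origin (TCP) lies at the very end of the fingers, on their centre line; the grasp point (between the pads) lies 19 mm behind it; z points along the fingers, x is the direction in which the jaws open and shut, and the axes are right-handed (so a half turn about z gives the same grasp; the last joint's range is limited). The gripper opens to 93 mm and grips with 3 to 60 N. Pads are 15 mm wide; open, the fingers measure 128 mm over their backs; the gripper's body (75 mm by 188 mm) begins 65 mm behind the grasp point.
Start: joints at [1.162, 0.599, -0.003, 1.599, 0.002, 0.943, -0.08], TCP at [0.236, -0.685, 0.219] pointing down, gripper open.
Joint ranges: [-2.57, 2.57], [-0.35, 1.97], [-1.29, 1.29], [0.11, 2.56], [-1.05, 4.19], [0.11, 1.86], [-2.63, 2.63]. Speed limits (rad/s): [2.22, 2.22, 3.01, 3.01, 3.14, 3.14, 3.14].

## Interface

Orientations are given as a 3x3 rotation matrix whose columns are the frame's x, y, z axes.
In Python, from station import bot gives the robot as it stands. The module is installed in compiled form; this text tells all that it offers.
- The arm moves only by the shell command python3 -m handwheel 'ROWS' [OPENING]. ROWS is JSON, a list of rows, each an object with "offset": the shift along the world's x, y, z in mm, a list of three; "roll": the turn about the world's z in degrees. A call has 1 to 20 rows; each row is the pose to reach, as a shift and turn from the pose measured when the call began; what a row does not reach only later rows make up. A row lasts 1/12 s, in which the tool goes at most 41.7 mm and 7.16 degrees, less where a joint would pass 70% of its speed; a pose out of reach is approached as far as the arm can. A call with a gripper value outside its range is refused whole. OPENING is the opening, from -1 (shut) to 1 (fully open), set as the call begins (- or left out, the last holds). The fingers move at their own pace and stop on an object; the grip force is fixed at half the most. Time passes only in rows, so rows that repeat a pose let the fingers close. It gives the time, the measured TCP pose, the force and the opening at its end, in the units of the state.
- bot.get_state(): the state, without advancing time (a new reading comes with each control period).
- bot.capture(name): name is "scene" or "top"; returns a dict with "frame" (384x512x3 uint8, red, green, blue), "intrinsics" (3x3 intrinsics, pixels), "world_to_cam" (4x4, takes a point from world to camera coordinates). Camera axes: x right, y down, z forward; pixel columns grow to the right and rows downward; lengths in m; the calibration is good to about 2 mm. A picture is of the moment at which its call begins. There is no depth.
- bot.hand_in(): hands the job in, once; it reports no verdict.
Trained networks look in a picture, given as the dict that the camera call returned (one of the last four; its "shot" number tells which), for a name from the list of things; names that differ only in an ending like _2 or _b are one class to them, and where a whole thing is asked for, a point or a joint stands for the part that bears it (a point fixed in the world has none). Each returns a list of dicts, best first, with "score" (0 to 1); they miss things now and then, are a little off and sometimes report something else, mostly with a low value. They report only what shows in the picture. A call takes as long as a camera call. They do not tell look-alikes from the thing itself.
- bot.search_frame(picture, query): "rect" ([left, top, width, height] as shares, 0 to 1, of the picture: columns of its width, rows of its height, round what is visible of it).
- bot.mark_of(picture, query): "point" ([column, row] as shares, 0 to 1, of the picture: columns of its width, rows of its height: a listed point, or the origin of a listed thing).
The state is a dict: "clock": time; "joint_pos": joint angles; "qvel": joint speeds; "tau": joint torques, N m; "tool_pos": TCP position; "eef_rot": TCP orientation; "contact_force": force on the tool from outside, world axes, zero at the start; "torque": the same for the moment, N m; "opening": finger opening in m.
Only numpy, scipy, OpenCV 4.12 (cv2) and the standard library are available. Lean on these libraries where they do the work, as an engineer would, in place of code of your own. Each camera call takes 0.05 s, during which the arm holds its last target.

## Working session

There is one attempt and no reset: what is moved stays moved. The work goes in short steps, Python scripts to look and compute and a shell command to move; the robot and the scene stay as the last step left them, time stands still between calls to the robot, and variables do not carry over. Pictures are saved under pics/ and viewed, and the job is handed in when it is done.

```bash
mkdir -p pics
cat > h.py <<'E'
import numpy as np, cv2
from station import bot
def ray(p,u,v):
    K=np.array(p["intrinsics"]);T=np.array(p["world_to_cam"]);R=T[:3,:3];t=T[:3,3]
    d=R.T@np.linalg.solve(K,np.array([u,v,1.]));c=-R.T@t
    return c,d
def at_z(p,u,v,z):
    c,d=ray(p,u,v);return c+d*(z-c[2])/d[2]
def proj(p,X):
    K=np.array(p["intrinsics"]);T=np.array(p["world_to_cam"])
    X=np.atleast_2d(X);c=X@T[:3,:3].T+T[:3,3];q=c@K.T;return q[:,:2]/q[:,2:]
def save(n,im):cv2.imwrite("pics/"+n,cv2.cvtColor(im,cv2.COLOR_RGB2BGR))
E
python3 - <<'E'
from h import *
s=bot.get_state();print(s)
import pickle
P={}
for n in("scene","top"):
    p=bot.capture(n);P[n]=p;save(n+"0.png",p["frame"])
    for q in("square_mid","bay","round_mid","small_mid"):
        print(n,q,[(np.round(np.array(d["point"])*[512,384],1),round(d["score"],2)) for d in bot.mark_of(p,q)])
pickle.dump(P,open("p0.pkl","wb"))
E
```

```text
{'clock': 0.0, 'joint_pos': array([ 1.16231935,  0.60011276, -0.0025443 ,  1.60009004,  0.00176191,
        0.94290363, -0.07979564]), 'qvel': array([ 0.00125999, -0.00038242,  0.00069049,  0.00145074, -0.00033174,
        0.00013298, -0.0009131 ]), 'tau': array([ 1.60321060e-04, -7.65069437e+01,  1.49781983e+00, -2.52342832e+01,
       -5.23066416e-02,  1.69454928e-02,  1.19064402e-04]), 'tool_pos': array([ 0.23599147, -0.68502031,  0.2177831 ]), 'eef_rot': array([[ 3.25762195e-01, -9.45451554e-01, -5.93226427e-04],
       [-9.45450538e-01, -3.25762717e-01,  1.39030283e-03],
       [-1.50771502e-03,  1.07958144e-04, -9.99998858e-01]]), 'contact_force': array([ 0.38131828, -0.6015161 ,  0.59184623]), 'torque': array([-0.02836711,  0.0086948 , -0.02375341]), 'opening': 0.09348987527204927}
scene square_mid [(array([274.7, 172.7]), 0.93), (array([250. , 155.3]), 0.88), (array([172.2, 119. ]), 0.83), (array([201.1,  95.5]), 0.82)]
scene bay [(array([319.2, 270.5]), 0.58)]
scene round_mid [(array([173.1, 165.5]), 0.94)]
scene small_mid [(array([197.8, 135.4]), 0.83)]
top square_mid [(array([398.9, 231.1]), 0.82), (array([395.9, 187.2]), 0.78), (array([301.7, 215.6]), 0.63), (array([263.9, 226.7]), 0.61)]
top bay [(array([158.9, 179.8]), 0.9)]
top round_mid [(array([342.3, 152.2]), 0.58), (array([303.2, 217.6]), 0.48)]
top small_mid [(array([357.2, 196.4]), 0.73)]
```

View pics/scene0.png

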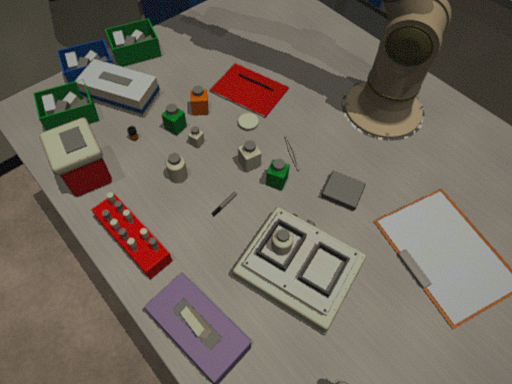

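View pics/top0.png

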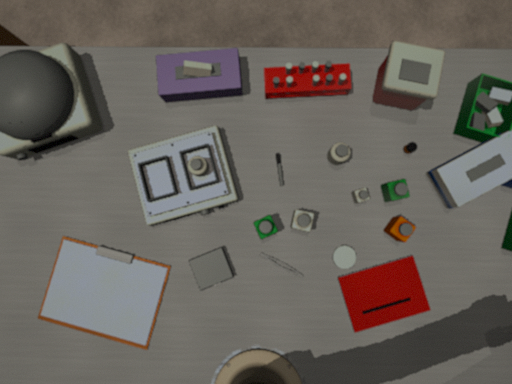

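Run:
```python
from h import *
import pickle
P=pickle.load(open("p0.pkl","rb"))
t=P["top"];s=P["scene"]
print(-np.array(t["world_to_cam"])[:3,:3].T@np.array(t["world_to_cam"])[:3,3],-np.array(s["world_to_cam"])[:3,:3].T@np.array(s["world_to_cam"])[:3,3])
for n,uv in dict(s1=(274.7,172.7),s2=(250,155.3),s3=(172.2,119),s4=(201.1,95.5),r=(173,165.5)).items(): print("scene",n,at_z(s,*uv,.044).round(3))
print("sm",at_z(s,197.8,135.4,.032).round(3), at_z(t,357.2,196.4,.032).round(3))
print("bay",at_z(s,319.2,270.5,.07).round(3), at_z(t,158.9,179.8,.07).round(3))
for n,uv in dict(s1=(398.9,231.1),s2=(395.9,187.2),s3=(301.7,215.6),s4=(263.9,226.7),r=(342.3,152.2)).items(): print("top",n,at_z(t,*uv,.044).round(3))
c=cv2.resize(t["frame"][120:270,220:450],None,fx=3.4,fy=3.4,interpolation=cv2.INTER_CUBIC);save("topcrop.png",c)
c=cv2.resize(s["frame"][60:220,130:310],None,fx=3.7,fy=3.7,interpolation=cv2.INTER_CUBIC);save("scrop.png",c)
c=cv2.resize(t["frame"][80:280,50:270],None,fx=3,fy=3,interpolation=cv2.INTER_CUBIC);save("baycrop.png",c)
```

```text
[ 0.45558039 -0.02180069  1.06544995] [0.91507877 0.39707802 0.94995637]
scene s1 [ 0.448 -0.017  0.044]
scene s2 [ 0.46  -0.104  0.044]
scene s3 [ 0.548 -0.351  0.044]
scene s4 [ 0.426 -0.372  0.044]
scene r [ 0.643 -0.213  0.044]
sm [ 0.523 -0.262  0.032] [ 0.525 -0.257  0.032]
bay [0.566 0.258 0.07 ] [0.559 0.262 0.07 ]
top s1 [ 0.435 -0.362  0.044]
top s2 [ 0.549 -0.355  0.044]
top s3 [ 0.472 -0.109  0.044]
top s4 [ 0.441 -0.011  0.044]
top r [ 0.64  -0.216  0.044]
```

View pics/topcrop.png

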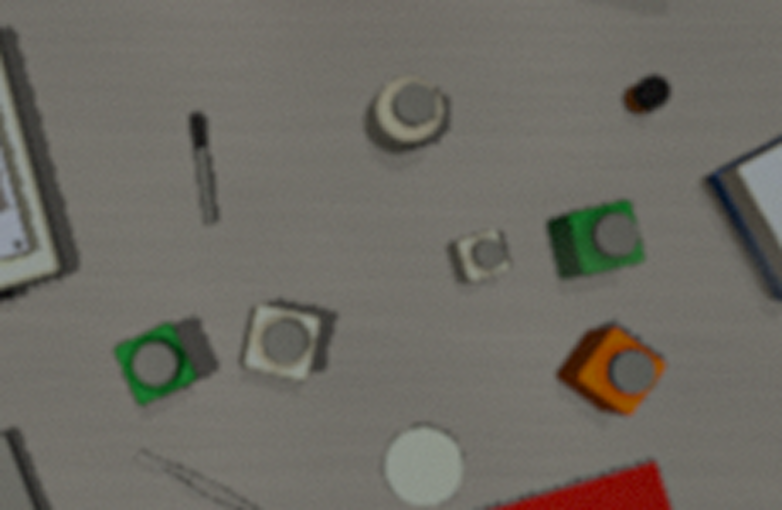

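View pics/scrop.png

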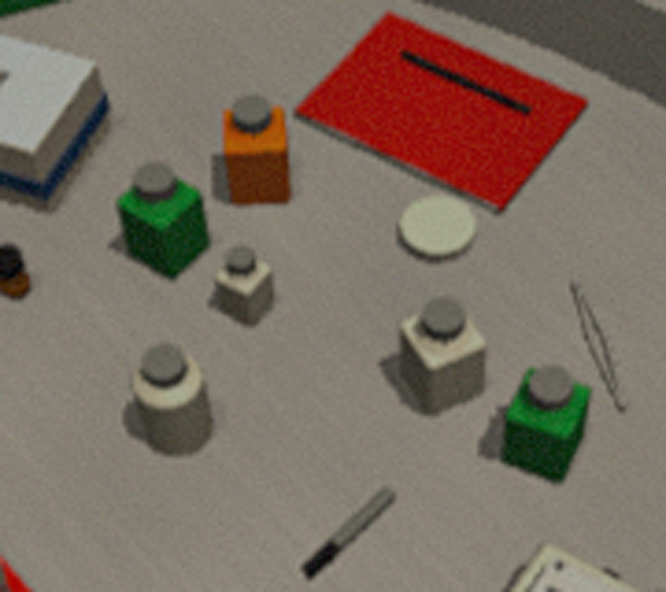

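View pics/baycrop.png

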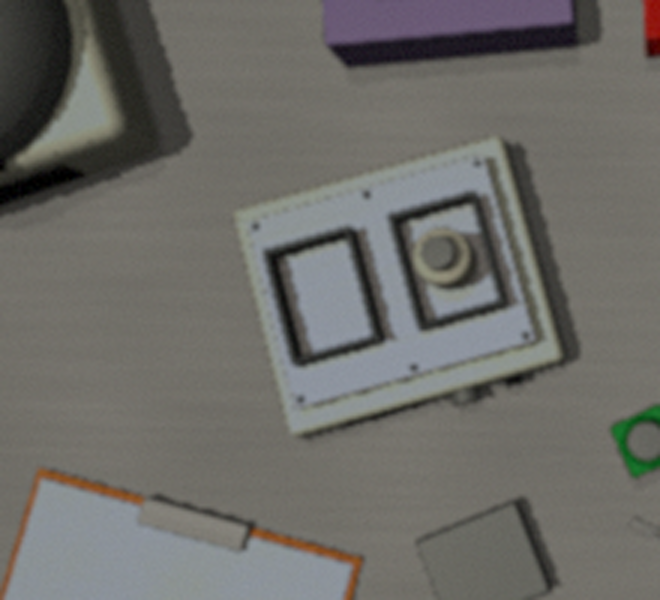

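The candidates, as (column, row) in the top view:
- **White large square bottle:** (303,220).
- **Green bottles:** (265,227) and (398,190).
- **Orange bottle:** (401,229).
- **Small white square bottle:** (362,195).
- **Round white bottle:** (341,153).

By the description I choose the white one at (303,220), which is at (250,155) in the scene view. The close crops show it white, square and large with a grey cap. The empty holder is the left one in the top view, at (159,180).

Next I'll measure positions and yaw.

```bash
cat > fit.py <<'E'
from h import *
from scipy.optimize import least_squares
def box(cx,cy,yaw,hx,hy,z):
    c,s=np.cos(yaw),np.sin(yaw)
    return np.array([[cx+c*a*hx-s*b*hy,cy+s*a*hx+c*b*hy,z] for a,b in((1,1),(-1,1),(-1,-1),(1,-1))])
def mask_of(p,uv,r=26):
    f=cv2.GaussianBlur(p["frame"],(3,3),0).astype(float)
    return f
E
python3 - <<'E'
from fit import *
import pickle
P=pickle.load(open("p0.pkl","rb"))
t=P["top"];s=P["scene"]
# top face whitish
f=t["frame"]
print(f[212:232:2,288:320:3].mean(2).astype(int))
k=8
c=cv2.resize(f[200:242,280:330],None,fx=14,fy=14,interpolation=cv2.INTER_CUBIC);save("c1.png",c)
c=cv2.resize(s["frame"][130:180,225:275],None,fx=11,fy=11,interpolation=cv2.INTER_CUBIC);save("c2.png",c)
c=cv2.resize(f[150:210,130:190],None,fx=10,fy=10,interpolation=cv2.INTER_CUBIC);save("c3.png",c)
c=cv2.resize(s["frame"][230:310,280:360],None,fx=7,fy=7,interpolation=cv2.INTER_CUBIC);save("c4.png",c)
E
```

```text
[[113 112  85 145 131 115 116 104  79  60  71]
 [112 112 103 132 108  82  79 129 136  59  81]
 [114 107 110 115  91  92  91  88 134  58  90]
 [115  97 124  95  98  94  93  78 117  58  97]
 [114  89 131  96  98  97  94  80  88  57 106]
 [115  80 138 104  96  93  94  81  87  64 109]
 [114  75 145 113  93  96  93 107  75  66 112]
 [113  85 146 136 107 100 102 131  65  61 107]
 [115  92 111 126 125 125 133 141  63  80 110]
 [109 103 100  99  98 114 132 129 105 107 106]]
```

View pics/c1.png

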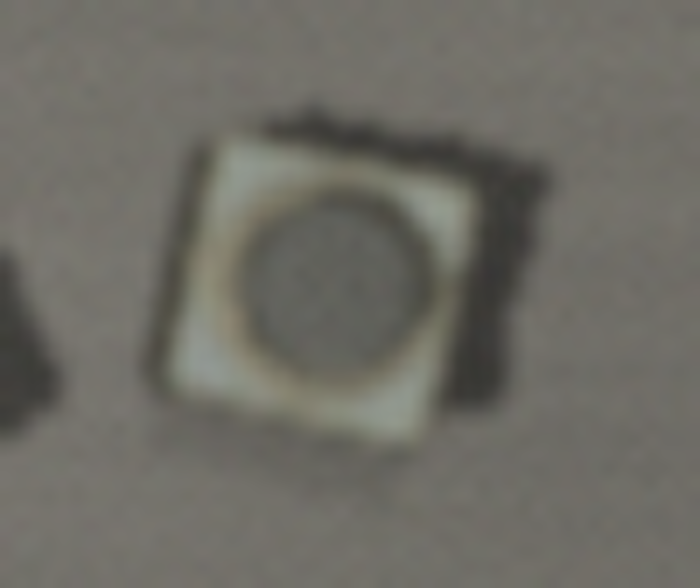

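View pics/c2.png

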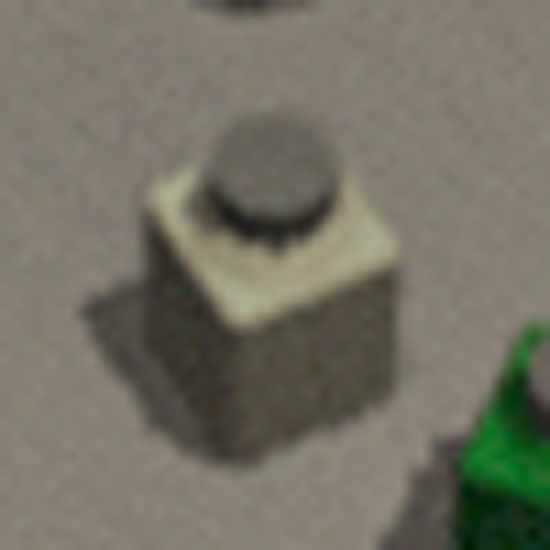

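View pics/c3.png

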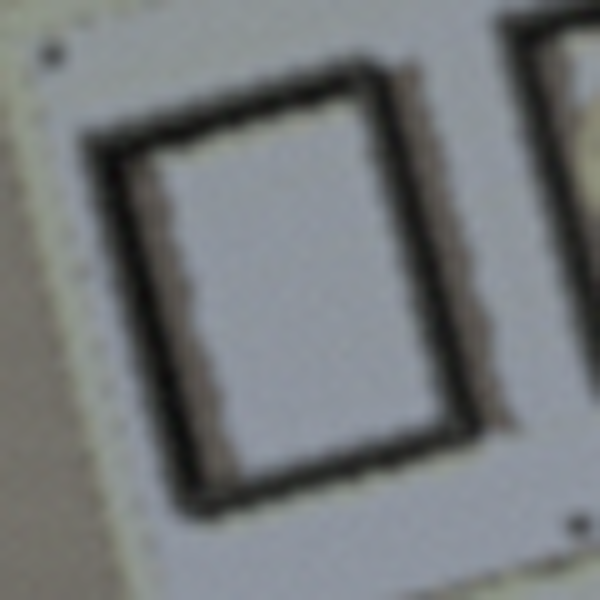

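View pics/c4.png

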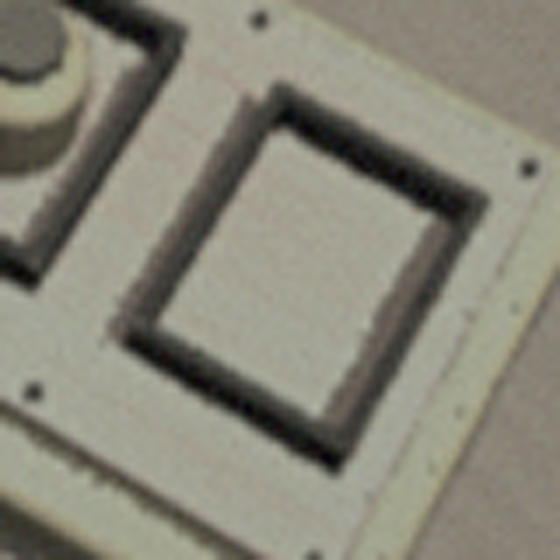

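```bash
cat > fit2.py <<'E'
from fit import *
import pickle
P=pickle.load(open("p0.pkl","rb"))
t=P["top"];s=P["scene"]
def px(l,sc,o): return (np.array(l)+.5)/sc-.5+np.array(o)
def solve(obs,hx,hy,z,x0):
    # obs: list of (pic, pts); match each pt to nearest corner
    def r(x):
        out=[]
        for p,pts in obs:
            q=proj(p,box(*x,hx,hy,z))
            for a in pts:
                i=np.argmin(((q-a)**2).sum(1)); out+=list(q[i]-a)
        return np.array(out)
    o=least_squares(r,x0); return o.x,np.abs(o.fun).max(),o.fun.round(1)
bt=px([(208,138),(478,185),(425,445),(165,390)],14,(280,200))
bs=px([(150,200),(240,325),(398,248)],11,(225,130))
ht=px([(85,138),(368,60),(485,432),(195,515)],10,(130,150))
hs=px([(280,88),(488,205),(335,468),(115,330)],7,(280,230))
if __name__=="__main__":
    for z,pts in((.066,bt),(.094,ht)):
        w=np.array([at_z(t,*a,z) for a in pts]);print(w.round(4).tolist(),np.linalg.norm(w-np.roll(w,-1,0),axis=1).round(4),w.mean(0).round(4))
    y0=0.2
    for o in([(t,bt)],[(s,bs)],[(t,bt),(s,bs)]):
        x=solve(o,.025,.025,.066,[.467,-.107,y0]);print("bottle",x[0].round(4),np.degrees(x[0][2]).round(2),x[1:])
    for o in([(t,ht)],[(s,hs)],[(t,ht),(s,hs)]):
        x=solve(o,.051,.039,.094,[.562,.26,.25]);print("bay",x[0].round(4),np.degrees(x[0][2]).round(2),x[1:])
E
python3 fit2.py
```

```text
[[0.4868, -0.0886, 0.066], [0.4789, -0.138, 0.066], [0.4314, -0.1285, 0.066], [0.4407, -0.0811, 0.066]] [0.05   0.0484 0.0483 0.0467] [ 0.4595 -0.109   0.066 ]
[[0.5973, 0.31, 0.094], [0.6181, 0.2386, 0.094], [0.5239, 0.2058, 0.094], [0.502, 0.2784, 0.094]] [0.0744 0.0998 0.0758 0.1004] [0.5603 0.2582 0.094 ]
bottle [ 0.4595 -0.109  -0.1782] -10.21 (np.float64(0.6597501178885636), array([ 0.1, -0.7,  0. , -0.3,  0.3,  0.4, -0.4,  0.6]))
bottle [ 0.4599 -0.1078 -0.1713] -9.81 (np.float64(1.3610718022630408), array([-1.3, -0.8, -0.1,  0.6,  1.4,  0.1]))
bottle [ 0.4595 -0.1086 -0.1741] -9.97 (np.float64(1.3673842316567573), array([-0.1, -0.7, -0.2, -0.4,  0.2,  0.3, -0.6,  0.6, -1.4, -1.1, -0.2,
        0.4,  1.2, -0.1]))
bay [0.5603 0.2582 0.3131] 17.94 (np.float64(1.0815906997651439), array([-0.4,  0.2,  0.7, -1.1,  0.2,  0. , -0.5,  0.9]))
bay [0.5649 0.2637 0.2608] 14.94 (np.float64(0.7699800464979489), array([-0.6, -0.6,  0. ,  0.8,  0.2, -0. ,  0.3, -0.2]))
bay [0.5627 0.2613 0.2839] 16.27 (np.float64(2.3727339151403726), array([-1.1, -1.4,  0.2, -1.8, -1.5, -0.4, -2.4, -0.4, -1.3, -1.8, -0.4,
       -1.2,  0.8, -1.6,  0.5, -1. ]))
```

```bash
cat > ov.py <<'E'
from fit2 import *
import sys
def overlay(p,boxes,o,wh,sc,name):
    im=cv2.resize(p["frame"][o[1]:o[1]+wh[1],o[0]:o[0]+wh[0]],None,fx=sc,fy=sc,interpolation=cv2.INTER_CUBIC)
    for b,c in boxes:
        q=(proj(p,b)-np.array(o)+.5)*sc-.5
        cv2.polylines(im,[np.round(q*16).astype(int)],True,c,1,cv2.LINE_AA,4)
    save(name,im)
def bay(x,y,a):return[(box(x,y,a,.051,.039,.094),(255,0,0)),(box(x,y,a,.045,.033,.094),(255,255,0)),(box(x,y,a,.051,.039,.07),(0,255,0)),(box(x,y,a,.045,.033,.07),(0,255,255))]
if __name__=="__main__":
    b=bay(.5625,.260,np.radians(16.3))
    overlay(t,b,(130,150),(60,60),10,sys.argv[1]+"_t.png");overlay(s,b,(280,230),(80,80),7,sys.argv[1]+"_s.png")
E
python3 ov.py o1
```

```text
(no output)
```

View pics/o1_t.png

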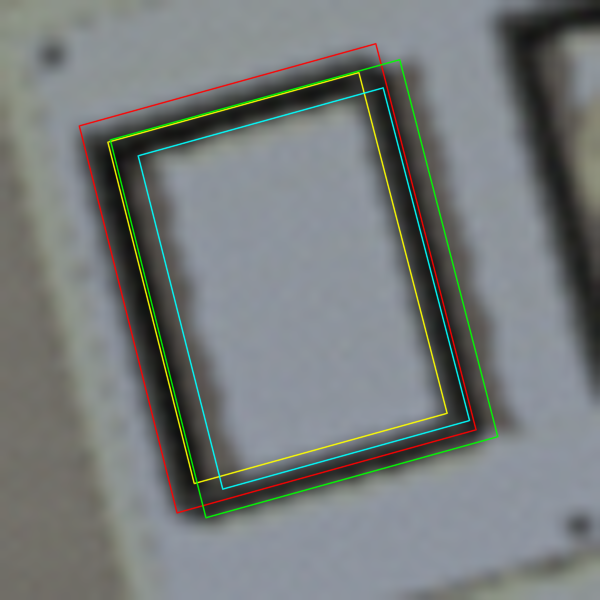

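View pics/o1_s.png

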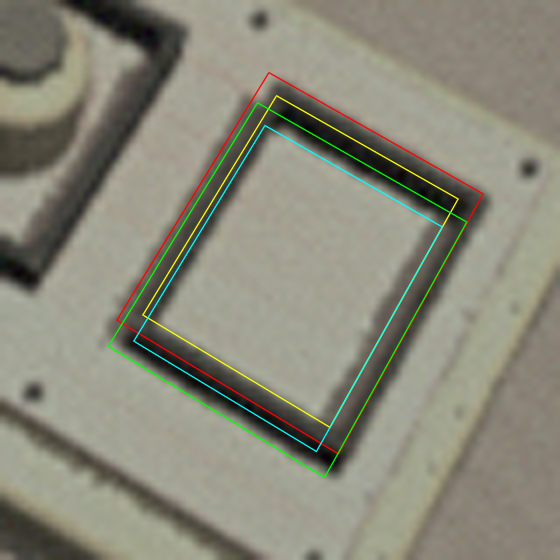

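Run:
```python
from fit2 import *
def dot(p,u,v,r=4):
    g=cv2.cvtColor(p["frame"],cv2.COLOR_RGB2GRAY).astype(float)
    u,v=int(round(u)),int(round(v));w=g[v-r:v+r+1,u-r:u+r+1];m=np.clip(np.median(w)-15-w,0,None)
    yy,xx=np.mgrid[-r:r+1,-r:r+1];d=(yy**2+xx**2<=9);m=m*d
    return np.array([u+(m*xx).sum()/m.sum(),v+(m*yy).sum()/m.sum()])
a=px([(255,227),(367,195),(478,162),(526,336),(413,368),(301,400)],3,(50,80))
T=np.array([dot(t,*q) for q in a]);W=np.array([at_z(t,*q,.072) for q in T])
print(T.round(1).tolist());print(W.round(4)[:,:2].tolist())
# predicted scene locations -> refine
S=np.array([dot(s,*q) for q in proj(s,W)]);V=np.array([at_z(s,*q,.072) for q in S])
print(proj(s,W).round(1).tolist(),S.round(1).tolist());print(V.round(4)[:,:2].tolist())
for X in(W,V):
    d=[X[0]-X[2],X[5]-X[3]];e=[X[0]-X[5],X[1]-X[4],X[2]-X[3]]
    print("yaw y-lines",[np.degrees(np.arctan2(-k[0],k[1])).round(2) for k in d],"x-lines",[np.degrees(np.arctan2(k[1],k[0])).round(2) for k in e],[np.linalg.norm(k).round(4) for k in d+e],X.mean(0).round(4))
```

```text
[[134.7, 155.0], [171.8, 144.4], [209.6, 133.9], [225.6, 192.1], [187.6, 202.6], [149.8, 212.9]]
[[0.6222, 0.3271], [0.6513, 0.2312], [0.6798, 0.1333], [0.5286, 0.0884], [0.5005, 0.1856], [0.4727, 0.2822]]
[[324.3, 309.2], [284.0, 284.9], [245.7, 261.2], [280.4, 210.8], [316.6, 231.3], [354.7, 252.8]] [[324.5, 310.0], [284.3, 285.6], [246.0, 261.6], [280.7, 212.4], [316.6, 232.4], [355.1, 253.6]]
[[0.6231, 0.3286], [0.652, 0.2328], [0.6798, 0.1345], [0.5311, 0.0921], [0.5026, 0.1877], [0.4736, 0.284]]
yaw y-lines [np.float64(16.55), np.float64(16.09)] x-lines [np.float64(16.71), np.float64(16.83), np.float64(16.51)] [np.float64(0.2022), np.float64(0.2017), np.float64(0.1561), np.float64(0.1576), np.float64(0.1578)] [0.5759 0.208  0.072 ]
yaw y-lines [np.float64(16.27), np.float64(16.7)] x-lines [np.float64(16.59), np.float64(16.82), np.float64(15.91)] [np.float64(0.2022), np.float64(0.2004), np.float64(0.1561), np.float64(0.156), np.float64(0.1546)] [0.577 0.21  0.072]
```

Run:
```python
from ov import *
x,y,a=.4595,-.1086,np.radians(-10)
b=[(box(x,y,a,.025,.025,.066),(255,0,0)),(box(x,y,a,.025,.025,0),(0,255,0))]
th=np.linspace(0,6.28,40)
b.append((np.c_[x+.016*np.cos(th),y+.016*np.sin(th),0*th+.088],(0,255,255)))
overlay(t,b,(280,200),(50,42),12,"b_t.png");overlay(s,b,(225,130),(50,50),11,"b_s.png")
A=cv2.imread("pics/b_t.png");B=cv2.imread("pics/b_s.png");h=max(len(A),len(B))
A=cv2.resize(cv2.copyMakeBorder(A,0,h-len(A),0,0,0),None,fx=.68,fy=.68);B=cv2.resize(cv2.copyMakeBorder(B,0,h-len(B),0,0,0),None,fx=.68,fy=.68)
cv2.imwrite("pics/b.png",np.hstack([A,B]))
print((np.array([.4595,-.1086])-bot.get_state()["tool_pos"][:2])*1000)
```

```text
[223.33903083 576.84237649]
```

View pics/b.png

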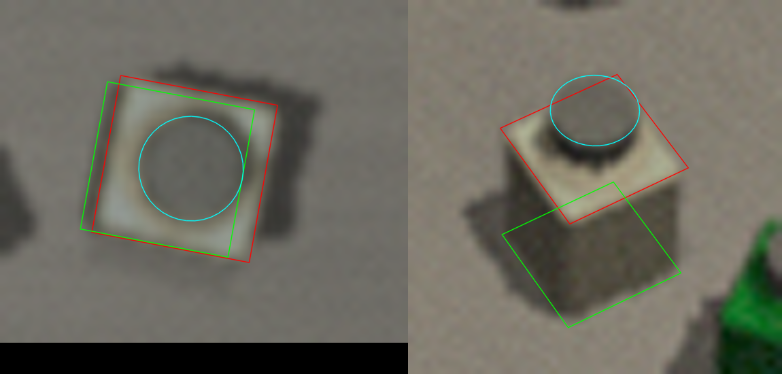

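The model matches the bottle's top face, underside and cap in both views: top face centre near (303,220) in the top view and (250,150) in the scene view. Now I'll move above it.

```bash
python3 -m handwheel '[{"offset":[15,38,0],"roll":4},{"offset":[30,77,0],"roll":8},{"offset":[45,115,0],"roll":12},{"offset":[60,154,0],"roll":16},{"offset":[74,192,0],"roll":20},{"offset":[89,231,0],"roll":24},{"offset":[104,269,0],"roll":28},{"offset":[119,308,0],"roll":33},{"offset":[134,346,0],"roll":37},{"offset":[149,385,0],"roll":41},{"offset":[164,423,0],"roll":45},{"offset":[178,461,0],"roll":49},{"offset":[193,500,0],"roll":53},{"offset":[208,538,0],"roll":57},{"offset":[223,577,0],"roll":61},{"offset":[223,577,-20],"roll":61},{"offset":[223,577,-40],"roll":61},{"offset":[223,577,-60],"roll":61},{"offset":[223,577,-60],"roll":61}]' 1
python3 - <<'E'
from h import *
s=bot.get_state();R=s["eef_rot"];print(s["clock"],s["tool_pos"].round(4),np.degrees(np.arctan2(R[1,0],R[0,0])),s["joint_pos"].round(2),s["contact_force"].round(2))
p=bot.capture("scene");save("s1.png",p["frame"])
E
```

```text
clock: 2.08
tool_pos: [0.4578, -0.1079, 0.1562]
eef_rot: [[0.985, -0.172, -0.004], [-0.172, -0.985, 0.001], [-0.004, -0.0, -1.0]]
contact_force: [-0.8, -1.0, 0.4]
opening: 0.0932
2.0833 [ 0.4578 -0.1079  0.1562] -9.928245278074803 [ 0.37  0.41 -0.35  2.21  0.26  0.56 -0.35] [-0.77 -1.03  0.42]
```

View pics/s1.png

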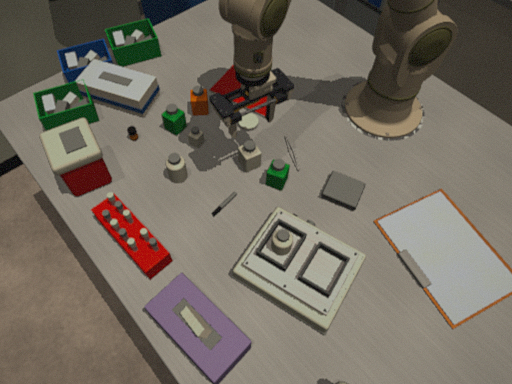

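Run:
```python
from h import *
s=bot.get_state();X=s["tool_pos"];R=s["eef_rot"]
p=bot.capture("scene")
pts=[X,X+R[:,0]*.0465,X-R[:,0]*.0465,[.4595,-.1086,.088]]
q=proj(p,np.array(pts));print(q.round(0).tolist())
o=(190,60);im=cv2.resize(p["frame"][60:180,190:310],None,fx=5,fy=5,interpolation=cv2.INTER_CUBIC)
for a in q: cv2.circle(im,tuple(int(v) for v in (a-o+.5)*5),4,(255,0,0),1)
save("s1c.png",im)
p=bot.capture("top");o=(250,150)
q=proj(p,np.array(pts))
im=cv2.resize(p["frame"][150:270,250:370],None,fx=5,fy=5,interpolation=cv2.INTER_CUBIC)
for a in q: cv2.circle(im,tuple(int(v) for v in (a-o+.5)*5),4,(255,0,0),1)
save("s1t.png",im)
```

```text
[[250.0, 127.0], [234.0, 134.0], [266.0, 120.0], [249.0, 144.0]]
```

View pics/s1c.png

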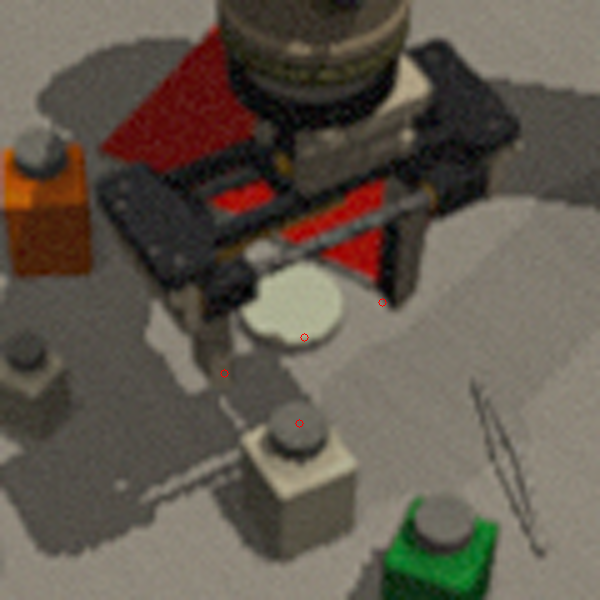

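View pics/s1t.png

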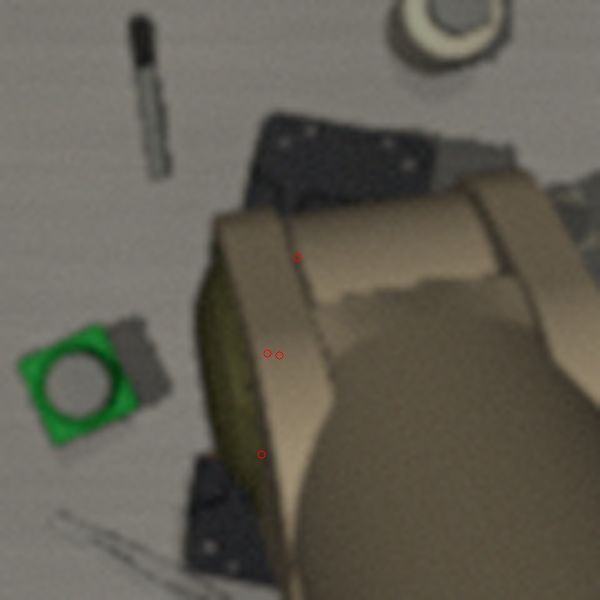

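The fingertips sit where the model predicts, straddling the bottle's axis along x and clear of the green bottle. Now I'll descend.

```bash
python3 -m handwheel '[{"offset":[2,-1,-15],"roll":0},{"offset":[2,-1,-30],"roll":0},{"offset":[2,-1,-45],"roll":0},{"offset":[2,-1,-60],"roll":0},{"offset":[2,-1,-75],"roll":0},{"offset":[2,-1,-90],"roll":0},{"offset":[2,-1,-105],"roll":0},{"offset":[2,-1,-115],"roll":0},{"offset":[2,-1,-121],"roll":0},{"offset":[2,-1,-121],"roll":0}]'
python3 - <<'E'
from h import *
p=bot.capture("scene");save("s2.png",cv2.resize(p["frame"][80:200,190:310],None,fx=5,fy=5,interpolation=cv2.INTER_CUBIC))
E
```

```text
clock: 3.07
tool_pos: [0.4619, -0.1097, 0.0382]
eef_rot: [[0.985, -0.174, 0.0], [-0.174, -0.985, -0.0], [0.0, 0.0, -1.0]]
contact_force: [-0.5, -0.6, -0.1]
opening: 0.093
```

View pics/s2.png

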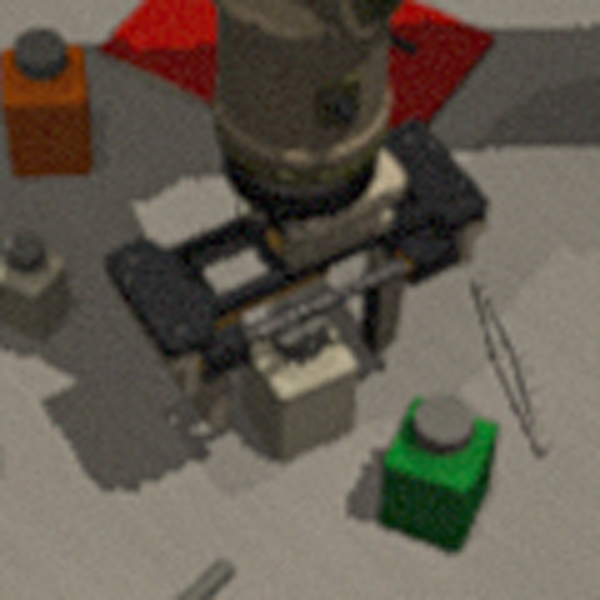

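The fingers straddle the bottle, at (210,400) and (375,350) in this crop. A small correction, then I'll close.

```bash
python3 -m handwheel '[{"offset":[-2,1,-4],"roll":0},{"offset":[-2,1,-4],"roll":0},{"offset":[-2,1,-4],"roll":0}]'
python3 -m handwheel '[{"offset":[0,0,0],"roll":0},{"offset":[0,0,0],"roll":0},{"offset":[0,0,0],"roll":0},{"offset":[0,0,0],"roll":0},{"offset":[0,0,0],"roll":0},{"offset":[0,0,0],"roll":0},{"offset":[0,0,0],"roll":0},{"offset":[0,0,0],"roll":0},{"offset":[0,0,0],"roll":0},{"offset":[0,0,0],"roll":0}]' -1
```

```text
clock: 3.37
tool_pos: [0.46, -0.1088, 0.0352]
eef_rot: [[0.985, -0.174, 0.001], [-0.174, -0.985, -0.001], [0.001, 0.0, -1.0]]
contact_force: [-0.2, 0.5, 0.4]
opening: 0.093
clock: 4.2
tool_pos: [0.4602, -0.1088, 0.0352]
eef_rot: [[0.985, -0.174, 0.002], [-0.174, -0.985, -0.001], [0.002, 0.0, -1.0]]
contact_force: [0.2, 0.6, 0.6]
opening: 0.0498
```

Opening is 49.8 mm, matching the 50 mm body. Lift.

```bash
python3 -m handwheel '[{"offset":[0,0,8],"roll":0},{"offset":[0,0,20],"roll":0},{"offset":[0,0,40],"roll":0},{"offset":[0,0,65],"roll":0},{"offset":[0,0,90],"roll":0},{"offset":[0,0,115],"roll":0},{"offset":[0,0,140],"roll":0},{"offset":[0,0,165],"roll":0},{"offset":[0,0,175],"roll":0},{"offset":[0,0,175],"roll":0}]'
python3 - <<'E'
from h import *
s=bot.get_state();print(s["tool_pos"])
p=bot.capture("scene");save("s3.png",cv2.resize(p["frame"][40:200,170:330],None,fx=3.7,fy=3.7,interpolation=cv2.INTER_CUBIC))
E
```

```text
clock: 5.03
tool_pos: [0.4609, -0.1091, 0.2123]
eef_rot: [[0.985, -0.174, 0.005], [-0.174, -0.985, -0.002], [0.006, 0.001, -1.0]]
contact_force: [0.4, 0.7, -1.7]
opening: 0.05
[ 0.46090521 -0.10908407  0.21229299]
```

View pics/s3.png

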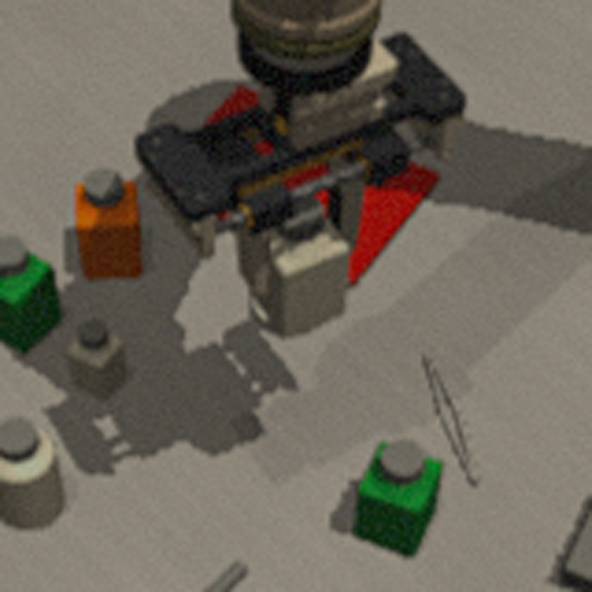

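The bottle is held upright, clear of the bench. Now I'll carry it to above the holder.

```bash
python3 -m handwheel '[{"offset":[4,14,0],"roll":1},{"offset":[10,37,0],"roll":3},{"offset":[18,67,0],"roll":5},{"offset":[27,100,0],"roll":7},{"offset":[36,133,0],"roll":9.5},{"offset":[45,166,0],"roll":12},{"offset":[54,200,0],"roll":14.5},{"offset":[63,233,0],"roll":17},{"offset":[72,266,0],"roll":19},{"offset":[81,300,0],"roll":21.5},{"offset":[89,330,0],"roll":23.5},{"offset":[95,353,0],"roll":25},{"offset":[99,366,0],"roll":26},{"offset":[100,370,0],"roll":26.5},{"offset":[100,370,0],"roll":26.5},{"offset":[100,370,0],"roll":26.5}]'
python3 - <<'E'
from ov import *
s_=bot.get_state();X=s_["tool_pos"];R=s_["eef_rot"];print(X.round(4),np.degrees(np.arctan2(R[1,0],R[0,0])))
ps=bot.capture("scene");pt=bot.capture("top")
a=np.arctan2(R[1,0],R[0,0])
u=X[2]-.0352
b=[(box(X[0],X[1],a,.025,.025,u),(0,255,0)),(box(X[0],X[1],a,.025,.025,u+.066),(255,0,0))]
overlay(ps,b,(230,120),(150,150),4,"s4.png");overlay(pt,b,(90,110),(140,120),4,"t4.png")
E
```

```text
clock: 6.42
tool_pos: [0.5597, 0.259, 0.2096]
eef_rot: [[0.959, 0.282, 0.002], [0.282, -0.959, -0.002], [0.001, 0.002, -1.0]]
contact_force: [0.1, -0.8, -2.6]
opening: 0.0502
[0.5597 0.259  0.2096] 16.36662141833416
```

View pics/s4.png

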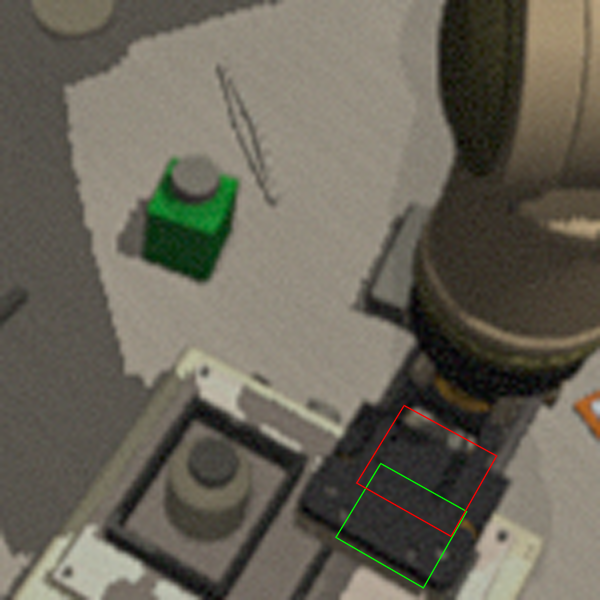

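View pics/t4.png

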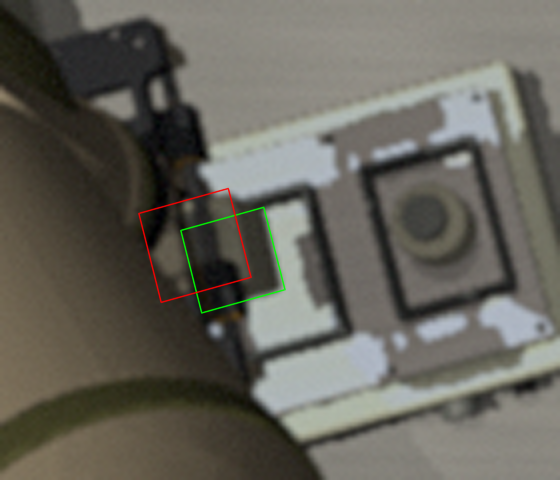

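The bottle's visible edge in the top view runs parallel to the holder wall and agrees with the model outline. Descend until the underside is just above the wall tops.

```bash
python3 -m handwheel '[{"offset":[1,2,-12],"roll":0},{"offset":[1,2,-25],"roll":0},{"offset":[1,2,-40],"roll":0},{"offset":[1,2,-55],"roll":0},{"offset":[1,2,-68],"roll":0},{"offset":[1,2,-72],"roll":0},{"offset":[1,2,-72],"roll":0}]'
python3 - <<'E'
from ov import *
s_=bot.get_state();X=s_["tool_pos"];R=s_["eef_rot"];print(X.round(4),np.degrees(np.arctan2(R[1,0],R[0,0])))
ps=bot.capture("scene");pt=bot.capture("top")
a=np.arctan2(R[1,0],R[0,0])
u=X[2]-.0352
b=[(box(X[0],X[1],a,.025,.025,u),(0,255,0)),(box(X[0],X[1],a,.025,.025,u+.066),(255,0,0))]+bay(.5607,.2612,np.radians(16.5))[:2]
overlay(ps,b,(270,180),(100,150),4,"s5.png");overlay(pt,b,(90,110),(140,120),4,"t5.png")
E
```

```text
clock: 7.1
tool_pos: [0.5603, 0.26, 0.1366]
eef_rot: [[0.96, 0.281, 0.0], [0.281, -0.96, -0.003], [-0.0, 0.003, -1.0]]
contact_force: [-0.0, 0.2, -3.2]
opening: 0.0501
[0.5603 0.26   0.1366] 16.306792449900886
```

View pics/s5.png

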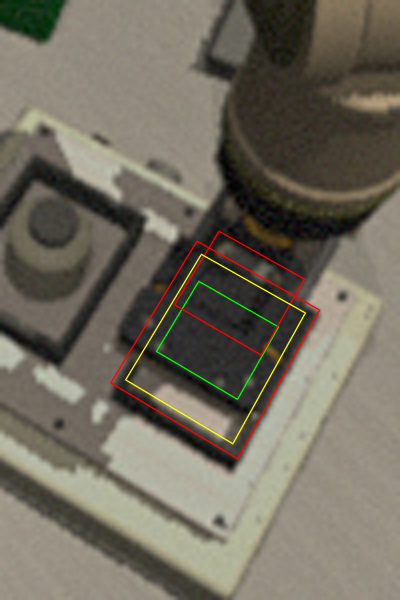

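View pics/t5.png

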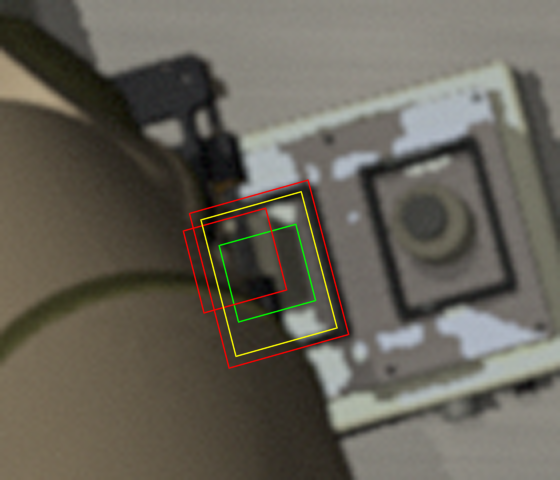

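The holder outline matches in both views, and the bottle outline is centred within it. Now I'll lower slowly.

```bash
python3 -m handwheel '[{"offset":[0,1,-4],"roll":0},{"offset":[0,1,-8],"roll":0},{"offset":[0,1,-12],"roll":0},{"offset":[0,1,-16],"roll":0},{"offset":[0,1,-20],"roll":0},{"offset":[0,1,-23],"roll":0},{"offset":[0,1,-26],"roll":0},{"offset":[0,1,-28],"roll":0},{"offset":[0,1,-28],"roll":0}]'
```

```text
clock: 7.95
tool_pos: [0.561, 0.2617, 0.1099]
eef_rot: [[0.96, 0.281, 0.002], [0.281, -0.96, -0.001], [0.002, 0.002, -1.0]]
contact_force: [0.1, -0.2, -2.4]
opening: 0.0504
```

```bash
for i in 1; do python3 -m handwheel '[{"offset":[0,0,-1],"roll":0},{"offset":[0,0,-2],"roll":0},{"offset":[0,0,-3],"roll":0},{"offset":[0,0,-4],"roll":0},{"offset":[0,0,-4],"roll":0},{"offset":[0,0,-4],"roll":0}]'; done
```

```text
clock: 8.45
tool_pos: [0.561, 0.2617, 0.1059]
eef_rot: [[0.96, 0.281, 0.002], [0.281, -0.96, -0.001], [0.002, 0.002, -1.0]]
contact_force: [0.2, 0.1, -2.7]
opening: 0.0501
```

```bash
python3 -m handwheel '[{"offset":[0,0,-0.5],"roll":0},{"offset":[0,0,-1],"roll":0},{"offset":[0,0,-1],"roll":0},{"offset":[0,0,-1],"roll":0}]'
```

```text
clock: 8.78
tool_pos: [0.5611, 0.2617, 0.1053]
eef_rot: [[0.96, 0.281, 0.003], [0.281, -0.96, -0.001], [0.002, 0.002, -1.0]]
contact_force: [-1.3, -1.2, 3.2]
opening: 0.0501
```

Contact at TCP z = 0.1053 m, within 0.1 mm of the height expected with the bottle on the tray. Release, letting the fingers open before rising.

```bash
python3 -m handwheel '[{"offset":[0,0,0],"roll":0},{"offset":[0,0,0],"roll":0},{"offset":[0,0,0],"roll":0},{"offset":[0,0,0],"roll":0},{"offset":[0,0,0],"roll":0},{"offset":[0,0,0],"roll":0},{"offset":[0,0,0],"roll":0},{"offset":[0,0,0],"roll":0}]' 1
python3 -m handwheel '[{"offset":[0,0,8],"roll":0},{"offset":[0,0,20],"roll":0},{"offset":[0,0,40],"roll":0},{"offset":[0,0,65],"roll":0},{"offset":[0,0,90],"roll":0},{"offset":[0,0,115],"roll":0},{"offset":[0,0,135],"roll":0},{"offset":[0,-30,140],"roll":0},{"offset":[0,-70,140],"roll":0},{"offset":[0,-110,140],"roll":0},{"offset":[0,-150,140],"roll":0},{"offset":[0,-190,140],"roll":0},{"offset":[0,-230,140],"roll":0},{"offset":[0,-260,140],"roll":0},{"offset":[0,-260,140],"roll":0},{"offset":[0,-260,140],"roll":0}]'
python3 - <<'E'
from ov import *
ps=bot.capture("scene");pt=bot.capture("top")
save("s6f.png",ps["frame"])
x,y,a=.561,.2617,np.radians(16.3)
b=[(box(x,y,a,.025,.025,.07),(0,255,0)),(box(x,y,a,.025,.025,.136),(255,0,0))]
overlay(ps,b,(270,210),(100,110),5,"s6.png");overlay(pt,b,(120,110),(120,110),5,"t6.png")
for n,p in(("s",ps),("t",pt)):
    for q,z in(("square_mid",.114),("round_mid",.044),("small_mid",.032)):
        print(n,q,[(at_z(p,*(np.array(d["point"])*[512,384]),z).round(3)[:2],round(d["score"],2)) for d in bot.mark_of(p,q)])
E
```

```text
clock: 9.45
tool_pos: [0.5611, 0.2617, 0.1052]
eef_rot: [[0.96, 0.281, 0.003], [0.281, -0.96, -0.001], [0.002, 0.002, -1.0]]
contact_force: [0.5, -0.5, -0.0]
opening: 0.0921
clock: 10.78
tool_pos: [0.5612, -0.0002, 0.2463]
eef_rot: [[0.961, 0.277, 0.004], [0.277, -0.961, -0.002], [0.003, 0.003, -1.0]]
contact_force: [0.1, -0.3, 0.6]
opening: 0.0929
s square_mid [(array([ 0.573, -0.295]), 0.95), (array([0.491, 0.016]), 0.92), (array([0.546, 0.264]), 0.9), (array([ 0.466, -0.314]), 0.65)]
s round_mid [(array([ 0.639, -0.209]), 0.67)]
s small_mid [(array([ 0.529, -0.264]), 0.79)]
t square_mid [(array([0.568, 0.261]), 0.72), (array([ 0.537, -0.329]), 0.68), (array([ 0.44 , -0.337]), 0.67)]
t round_mid [(array([ 0.642, -0.211]), 0.66)]
t small_mid [(array([0.571, 0.285]), 0.61)]
```

View pics/s6.png

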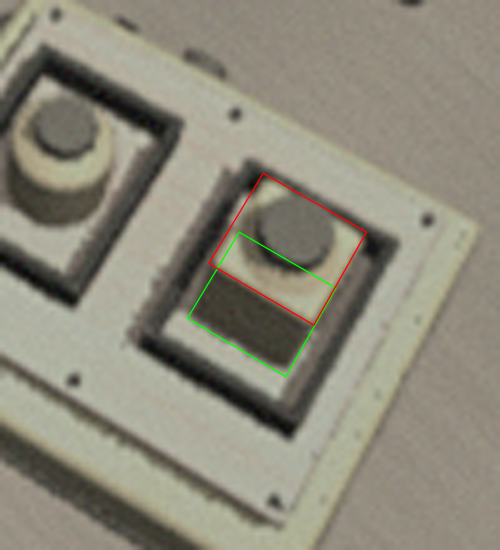

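View pics/t6.png

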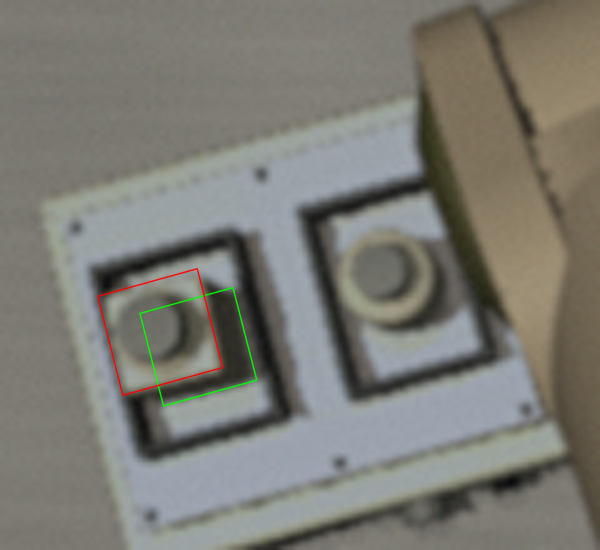

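View pics/s6f.png

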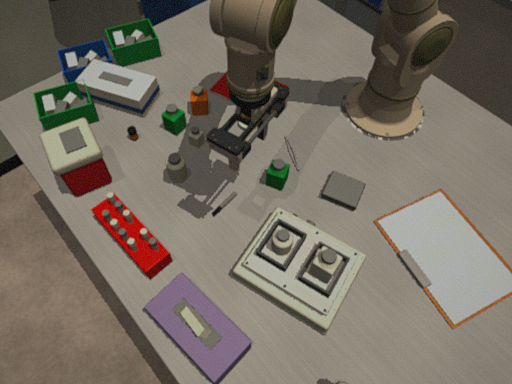

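The bottle stands upright inside the holder, with its top face near (325,255) in the scene view, and it matches the model outline resting on the tray. The round bottle at (177,167) and the small one at (197,135) have not moved, and the gripper is clear. I'm handing in.

```bash
python3 -c "
from station import bot
print(bot.hand_in())"
```

```text
the job is handed in; nothing more can be done
None
```

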